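# Dry-stack the belt tensioner on its build nest

### The arm

A 7-joint arm with a two-finger parallel gripper is mounted at the origin on a cart in front of the work surface, level with it; the furniture and walls round the work are solid. World frame = base frame: x ahead of the robot, y to its left, z up, the work surface at z = 0. Lengths are in m, angles in rad, forces in N, time in s.
With the tool pointing down it reaches from about 0.425 to 0.8 m from the base axis. Payload 8.3 kg.
Tool frame: the origin (TCP) lies at the very end of the fingers, on their centre line; the grasp point (between the pads) lies 19 mm behind it; z points along the fingers, x is the direction in which the jaws open and shut, and the axes are right-handed (so a half turn about z gives the same grasp; the last joint's range is limited). The gripper opens to 85 mm and grips with 20 to 120 N. Pads are 22 mm wide; open, the fingers measure 114 mm over their backs; the gripper's body (76 mm by 85 mm) begins 54 mm behind the grasp point. The pads swing forward as they close: fully open they stand 13 mm farther back than shut.
Start: joints at [-0.063, 0.383, 0.016, 1.37, -0.006, 1.388, -0.046], TCP at [0.625, 0, 0.198] pointing down, gripper open.
Joint ranges: [-2.95, 2.95], [-0.25, 2.06], [-1.52, 1.56], [0.18, 2.33], [-1.44, 4.58], [0.02, 2.06], [-3.01, 3.01]. Speed limits (rad/s): [2.39, 2.39, 3.01, 3.01, 3.14, 3.14, 3.14].

### API

Orientations are given as a rotation vector (axis times angle).
In Python, from station import r gives the robot as it stands.
- The arm moves only by the tool arm_command, never from a script. Its argument "series" is a list of rows, each a list of 3 entries, a list of its own where there are three numbers: the finger opening in mm, from 0 to 85.4, then the shift along the tool's x, y, z in units of 30 mm (1.0 is 30 mm), then the turn, a rotation vector about the tool's x, y, z in units of 5 degrees (1.0 is 5 degrees). A call has 1 to 8 rows; each row shifts and turns the pose as measured when the row begins, along the tool's axes as they then stand; what a row does not reach is not made up. A row lasts 1/12 s, in which the tool goes at most 41.7 mm and 7.16 degrees, less where a joint would pass 70% of its speed; a pose out of reach is approached as far as the arm can. A call is refused whole if a number of a shift passes 1 or a number of a turn 1, either way. A call with a gripper value outside its range is refused whole. The fingers move at their own pace and stop on an object; the grip force is fixed at half the most. Time passes only in rows, so rows that do not move let the fingers close. It gives the time, the measured TCP pose, the force and the opening at its end, in the units of the state.
- r.sense(): the state, without advancing time (a new reading comes with each control period).
- r.snapshot(name): name is "scene" or "side" or "wrist"; returns a dict with "pixels" (420x560x3 uint8, blue, green, red), "z_map" (420x560 float32, m along the optical axis (not along the pixel's ray), 0 where there is no reading), "intrinsics" (3x3 intrinsics, pixels), "eye" and "attitude" of the camera in the world; the wrist camera has in their place "T_tool_cam" (4x4, takes a point from camera to tool coordinates, whose origin is the TCP and whose axes are the tool frame's). Camera axes: x right, y down, z forward; pixel columns grow to the right and rows downward; lengths in m; the calibration is good to about 2 mm. A picture is of the moment at which its call begins: read the wrist's pose just before it.
- r.close_job(): hands the job in, once; it reports no verdict.
The state is a dict: "time_s": time; "joint_pos": joint angles; "qvel": joint speeds; "joint_efforts": joint torques, N m; "tool_pos": TCP position; "tcp_rot": TCP orientation; "force": force on the tool from outside, world axes, zero at the start; "wrist_torque": the same for the moment, N m; "grip_width": finger opening in m.
Only numpy, scipy, OpenCV 4.12 (cv2) and the standard library are available. Lean on these libraries where they do the work, as an engineer would, in place of code of your own. Each camera call takes 0.05 s, during which the arm holds its last target. There are 200 camera calls.

### The job

Dry-stack the belt tensioner in the blue build nest, one part at a time from the bottom up: first the grey pulley flat in the steel ring, then the larger silver bearing flat on it, then the smaller brown bearing, and last the coil spring standing on top, each one centred on the one below. Let go of the finished stack so that it stands by itself, and leave the two rolls of tape and the grease tin where they are.

Things in the scene. Friction and masses are not known exactly. Their poses are not given: they have to be found in the camera images.
- nest_seat (a point): Centre of the nest floor on its ring axis, 8.5 mm above the counter; z up. Nest: blue round flange (112 mm across, 8 mm thick, four dark bolt heads to 12 mm) fixed to the counter, with a bright steel ring: inner diameter 68 mm flaring to 74 mm at the rim, outer 87 mm, rim 18 mm above the counter; pulley has 3 mm play all round. Fixed, but may lie anywhere among the parts.
- pulley: Grey metal belt pulley lying flat, a round disc 62 mm in diameter and 30 mm high, about 0.5 kg; grip it across the rim. Origin: centre of its underside; z is its axis, up. Round: yaw does not matter. Top is flat; its bore is closed (nothing can enter it).
- silver_bearing: Larger ball bearing, silver grey, lying flat: 52 mm in diameter, 15 mm high, about 0.2 kg. Origin: centre of its underside; z up. Behaves as a solid disc.
- brown_bearing: Smaller ball bearing, brown with a rusty orange inner ring, lying flat: 40 mm in diameter, 12 mm high, about 0.12 kg. Origin: centre of its underside; z up. Behaves as a solid disc.
- spring: Light grey coil spring (valve spring) standing upright: 32 mm in diameter, 46 mm high, about 0.06 kg. Rigid under the gripper: behaves as a solid cylinder. Origin: centre of its underside; z up.
- black_tape: Roll of black tape lying flat, 68 mm in diameter, 19 mm high, pale core; loose, not part of the job. Origin: centre of its underside.
- red_tape: Roll of red tape lying flat, 60 mm in diameter, 18 mm high; loose, not part of the job. Origin: centre of its underside.
- grease_tin: Round yellow tin with its lid on, 68 mm in diameter, 48 mm high; loose, not part of the job. Origin: centre of its underside.
Not all that is in view belongs to the job. Leave any purple, turquoise or yellow look-alike of the silver_bearing alone.

How it is judged:
By the outcome, as a careful person would: the job done as asked, in the order asked, and still so for the second after the job is handed in, with the robot touching nothing.
It also fails if it takes over 106 s, if anything falls off the work surface, if the arm or the gripper's body presses on something with over 40 N, if the wrist force passes 120 N, or if a joint passes its speed limit or range.

## Working session

There is one attempt and no reset: what is moved stays moved. The work goes in short steps, Python scripts to look and compute and a tool call to move; the robot and the scene stay as the last step left them, time stands still between calls to the robot, and variables do not carry over. Pictures are saved under pics/ and viewed, about 12 in all and at most 16, crops included, and the job is handed in when it is done.

Besides the shell and the picture viewer there is one more tool, called after ">>>" as a command line: name --argument value ..., lists and objects as JSON in quotes. arm_command: Moves the arm, as the interface text tells. Its arguments: {"type":"object","properties":{"series":{"type":"array"}},"required":["series"]}

```bash
ls; mkdir -p pics; cat > h.py <<'E'
import numpy as np, cv2
from scipy.spatial.transform import Rotation as R
from station import r
def pose():
    s=r.sense(); T=np.eye(4); T[:3,3]=s['tool_pos']; T[:3,:3]=R.from_rotvec(s['tcp_rot']).as_matrix(); return T
def shot(name):
    T=pose(); d=r.snapshot(name)
    if name=='wrist': C=T@np.array(d['T_tool_cam'])
    else:
        C=np.eye(4); C[:3,3]=d['eye']; a=np.array(d['attitude'])
        C[:3,:3]=a if a.shape==(3,3) else R.from_rotvec(a).as_matrix()
    return d['pixels'],np.array(d['z_map']),np.array(d['intrinsics']),C
def cloud(z,K,C):
    v,u=np.indices(z.shape); P=np.stack([(u-K[0,2])*z/K[0,0],(v-K[1,2])*z/K[1,1],z],-1)
    return P@C[:3,:3].T+C[:3,3]
def ray(u,v,K,C,h):
    d=C[:3,:3]@np.array([(u-K[0,2])/K[0,0],(v-K[1,2])/K[1,1],1]); return C[:3,3]+d*(h-C[2,3])/d[2]
def px(p,K,C):
    q=C[:3,:3].T@(np.array(p)-C[:3,3]); return K[0,0]*q[0]/q[2]+K[0,2],K[1,1]*q[1]/q[2]+K[1,2]
E
python3 - <<'E'
from h import *
s=r.sense(); print(s)
for n in ['scene','side','wrist']:
    i,z,K,C=shot(n); cv2.imwrite(f'pics/{n}0.png',i); np.savez(f'{n}0.npz',i=i,z=z,K=K,C=C); print(n,K,C)
E
```

```text
pics
{'time_s': 0.0, 'joint_pos': array([-0.06292032,  0.38426106,  0.01638234,  1.37116369, -0.00630261,
        1.38819992, -0.04649792]), 'qvel': array([ 6.53191835e-05,  7.17136091e-04, -6.26293390e-06, -7.76223124e-05,
        1.12325778e-03, -4.58422367e-04, -2.88894327e-04]), 'joint_efforts': array([-4.50568632e-04, -6.27588844e+01,  8.43669288e-01, -3.71825659e+01,
        1.65239023e-02,  1.39937960e-02, -1.08329079e-04]), 'tool_pos': array([6.24426197e-01, 4.29438678e-05, 1.96660411e-01]), 'tcp_rot': array([ 3.14155332e+00,  1.22273317e-04, -3.11366065e-03]), 'force': array([ 1.05662293,  0.03159655, -0.02430263]), 'wrist_torque': array([-0.03478499,  0.02873498, -0.03434943]), 'grip_width': 0.08542980030409736}
scene [[418.26209062   0.         277.63987091]
 [  0.         418.26209062 215.93381709]
 [  0.           0.           1.        ]] [[ 0.73090756 -0.40832024  0.54685347  0.02911194]
 [-0.6821405  -0.46222005  0.56660124 -0.57510508]
 [ 0.02141188 -0.78716403 -0.6163719   0.62424956]
 [ 0.          0.          0.          1.        ]]
side [[400.91870629   0.         275.91251167]
 [  0.         400.91870629 214.28850392]
 [  0.           0.           1.        ]] [[ 0.99614634 -0.03966899  0.07822307  0.45702582]
 [-0.08738408 -0.52532517  0.84640267 -0.84085586]
 [ 0.00751661 -0.84997637 -0.52676718  0.54119667]
 [ 0.          0.          0.          1.        ]]
wrist [[303.84696938   0.         279.36445972]
 [  0.         303.84696938 205.77030802]
 [  0.           0.           1.        ]] [[ 9.99999902e-01  4.05512034e-04 -1.77362051e-04  6.25595176e-01]
 [ 3.42211902e-04 -9.62520846e-01 -2.71207492e-01  6.82354397e-02]
 [-2.80692573e-04  2.71207405e-01 -9.62520891e-01  3.72525992e-01]
 [ 0.00000000e+00  0.00000000e+00  0.00000000e+00  1.00000000e+00]]
```

View pics/scene0.png

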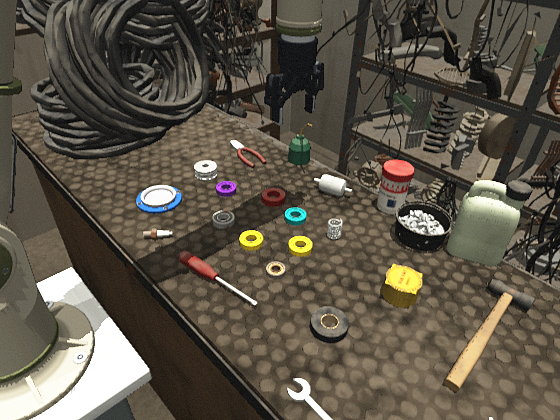

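View pics/side0.png

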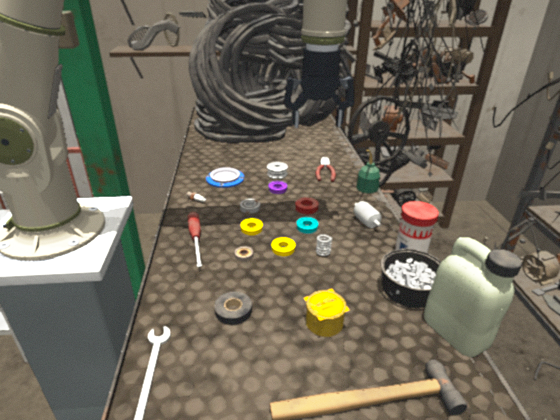

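View pics/wrist0.png

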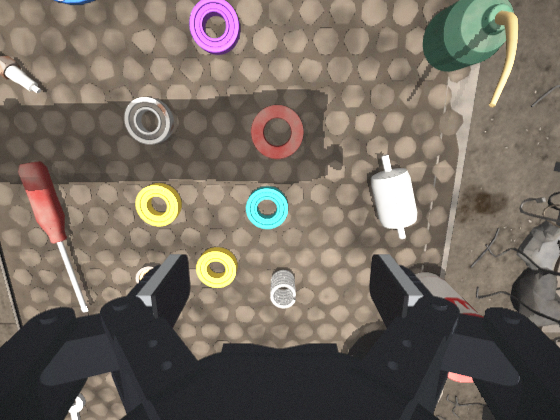

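Scene picture: nest at (159,198), pulley (206,170), silver bearing (223,219), brown bearing (276,268) and spring (335,229). Possible mix-ups for the silver bearing are purple (226,188), turquoise (295,215) and yellow (251,239) and (301,245). For the pulley it is the white roller (332,185). For the brown bearing it is the red tape (273,196). By description I choose the uncoloured grey one, and will measure positions from depth.

```bash
cat > m.py <<'E'
from h import *
seeds={'scene':dict(nest=(159,196),pulley=(206,168),silver=(223,217),brown=(276,267),spring=(335,225)),
'side':dict(nest=(225,176),pulley=(277,170),silver=(250,203),brown=(244,252),spring=(324,243))}
top=dict(nest=.018,pulley=.030,silver=.015,brown=.012,spring=.046)
for n in seeds:
    d=np.load(n+'0.npz'); P=cloud(d['z'],d['K'],d['C'])
    for k,(u,v) in seeds[n].items():
        c=ray(u,v,d['K'],d['C'],top[k])
        m=(np.hypot(*(P[...,:2]-c[:2]).transpose(2,0,1))<(.075 if k=='nest' else .045))&(abs(P[...,2]-top[k])<.005)&(d['z']>0)
        if m.sum()<5: print(n,k,'none',c);continue
        q=P[m]; (x,y),rad=cv2.minEnclosingCircle(q[:,:2].astype(np.float32))
        print(n,k,'seed',c[:2].round(3),'circ',round(x,4),round(y,4),'R',round(rad,4),'mean',q.mean(0).round(4),'n',m.sum())
E
python3 m.py
python3 - <<'E'
import cv2
i=cv2.imread('pics/scene0.png')[140:300,110:370]; cv2.imwrite('pics/crop.png',cv2.resize(i,None,fx=3,fy=3,interpolation=cv2.INTER_CUBIC))
E
```

```text
scene nest seed [0.401 0.236] circ 0.4 0.2394 R 0.0518 mean [0.4032 0.2453 0.0175] n 280
scene pulley seed [0.555 0.251] circ 0.56 0.264 R 0.0327 mean [0.5587 0.2615 0.0299] n 226
scene silver seed [0.471 0.067] circ 0.4712 0.0684 R 0.0275 mean [0.4699 0.0664 0.0149] n 244
scene brown seed [ 0.454 -0.134] circ 0.4509 -0.1355 R 0.0216 mean [ 0.4495 -0.1362  0.0117] n 225
scene spring seed [ 0.614 -0.15 ] circ 0.6253 -0.1402 R 0.0164 mean [ 0.6238 -0.1422  0.0436] n 45
side nest seed [0.405 0.223] circ 0.4008 0.2427 R 0.0445 mean [0.4021 0.2449 0.015 ] n 106
side pulley seed [0.558 0.227] circ 0.5593 0.2577 R 0.029 mean [0.5589 0.2511 0.0266] n 75
side silver seed [0.473 0.065] circ 0.4713 0.0665 R 0.0277 mean [0.4708 0.0657 0.012 ] n 140
side brown seed [ 0.453 -0.14 ] circ 0.4502 -0.1368 R 0.0211 mean [ 0.4506 -0.1373  0.0093] n 148
side spring seed [ 0.621 -0.167] circ 0.6258 -0.143 R 0.015 mean [ 0.6281 -0.1504  0.0422] n 18
```

View pics/crop.png

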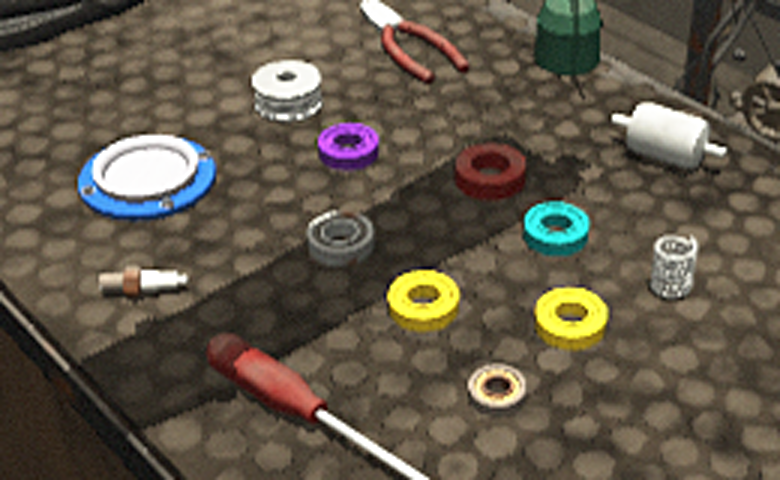

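```bash
python3 - <<'E'
from h import *
d=np.load('wrist0.npz'); P=cloud(d['z'],d['K'],d['C']); T=pose(); Q=(P-T[:3,3])@T[:3,:3]
for (u,v) in [(185,262),(180,280),(160,290),(375,262),(380,280),(400,290)]: print('wrist',u,v,d['z'][v,u],Q[v,u].round(4))
for n in ['scene','side']:
    d=np.load(n+'0.npz'); P=cloud(d['z'],d['K'],d['C']);Q=(P-T[:3,3])@T[:3,:3]
    m=(abs(Q[...,0])<.08)&(abs(Q[...,1])<.05)&(Q[...,2]<.03)&(Q[...,2]>-.06)&(d['z']>0)
    q=Q[m]; print(n,m.sum(),np.percentile(q[:,2],[95,99,100]) if len(q) else '')
    for lo in np.arange(-.06,.02,.008):
        a=q[(q[:,2]>=lo)&(q[:,2]<lo+.008)]
        if len(a): print(round(lo,3),len(a),a.min(0).round(3),a.max(0).round(3), abs(a[:,0]).min().round(3))
E
```

```text
wrist 185 262 0.13795292 [-0.0419 -0.0062 -0.0497]
wrist 180 280 0.12988374 [-0.0416 -0.0024 -0.0592]
wrist 160 290 0.10794311 [-0.0415 -0.0101 -0.0798]
wrist 375 262 0.13599092 [ 0.0437 -0.0071 -0.0516]
wrist 380 280 0.12868091 [ 0.0435 -0.003  -0.0604]
wrist 400 290 0.107349046 [ 0.0435 -0.0104 -0.0804]
scene 92 [-0.04861304 -0.04774758 -0.04748461]
-0.06 64 [-0.058 -0.011 -0.06 ] [ 0.053  0.012 -0.052] 0.039
-0.052 28 [-0.053 -0.012 -0.052] [ 0.047  0.012 -0.047] 0.039
side 76 [-0.04731944 -0.04566626 -0.04478891]
-0.06 52 [-0.059 -0.011 -0.06 ] [ 0.053  0.012 -0.052] 0.04
-0.052 24 [-0.055 -0.008 -0.052] [ 0.05   0.013 -0.045] 0.039
```

All three cameras put the open fingertips about 46 mm behind the stated TCP, where 13 mm is expected. I'll close the fingers on the way to the pulley and check again.

>>> arm_command --series '[[0, [-0.24, -0.97, 0], [0, 0, 0]], [0, [-0.24, -0.97, 0], [0, 0, 0]], [0, [-0.24, -0.97, 0], [0, 0, 0]], [0, [-0.24, -0.97, 0], [0, 0, 0]], [0, [-0.24, -0.97, 0], [0, 0, 0]], [0, [-0.24, -0.97, 0], [0, 0, 0]], [0, [-0.24, -0.97, 0], [0, 0, 0]], [0, [-0.24, -0.97, 0], [0, 0, 0]]]'

```text
time_s: 0.82
tool_pos: [0.5671, 0.2294, 0.1925]
tcp_rot: [3.134, -0.03, -0.009]
force: [0.7, -0.1, -0.1]
grip_width: 0.0
```

```bash
cat > tip.py <<'E'
from h import *
import sys
T=pose(); print(T[:3,3],r.sense()['tcp_rot'],r.sense()['grip_width'],r.sense()['time_s'])
for n in ['scene','side']:
    i,z,K,C=shot(n); cv2.imwrite(f'pics/{n}_{sys.argv[1]}.png',i); P=cloud(z,K,C);Q=(P-T[:3,3])@T[:3,:3]
    m=(abs(Q[...,0])<.07)&(abs(Q[...,1])<.04)&(Q[...,2]<.03)&(Q[...,2]>-.08)&(z>0)
    q=Q[m]; print(n,m.sum(),'max tool z',np.percentile(q[:,2],[95,99,100]).round(4) if len(q) else '')
E
python3 tip.py 1
```

```text
[0.56707886 0.22936769 0.19254275] [ 3.13396484 -0.03009394 -0.00940283] 4.8409558031439386e-05 0.8167
scene 220 max tool z [-0.0392 -0.0356 -0.0352]
side 195 max tool z [-0.0354 -0.0321 -0.0317]
```

```bash
cat > w.py <<'E'
from h import *
import sys
i,z,K,C=shot('wrist'); cv2.imwrite(f'pics/wrist_{sys.argv[1]}.png',i); P=cloud(z,K,C); np.savez(f'wrist_{sys.argv[1]}.npz',i=i,z=z,K=K,C=C)
top=dict(nest=.018,pulley=.030,silver=.015,brown=.012,spring=.046,purple=.015)
c0=dict(nest=(.401,.241),pulley=(.56,.262),silver=(.471,.068),brown=(.45,-.136),spring=(.6255,-.141),purple=(.52,.19))
q=P[(z>0)&(z<1)]; print('counter z',np.median(q[abs(q[:,2])<.01][:,2]) )
for k,c in c0.items():
    m=(np.hypot(*(P[...,:2]-np.array(c)).transpose(2,0,1))<(.06 if k=='nest' else .04))&(abs(P[...,2]-top[k])<.005)&(z>0)
    if m.sum()<20: print(k,'few');continue
    q=P[m]; (x,y),rad=cv2.minEnclosingCircle(q[:,:2].astype(np.float32)); print(k,round(x,4),round(y,4),'R',round(rad,4),'medz',np.median(q[:,2]).round(4),m.sum())
E
python3 w.py 1
```

```text
counter z -1.921153840050982e-05
nest 0.4059 0.2438 R 0.0433 medz 0.0167 1449
pulley 0.5638 0.2645 R 0.0309 medz 0.0282 2206
silver 0.4891 0.0885 R 0.0072 medz 0.013 34
brown few
spring few
purple 0.5472 0.1718 R 0.023 medz 0.0137 374
```

View pics/wrist_1.png

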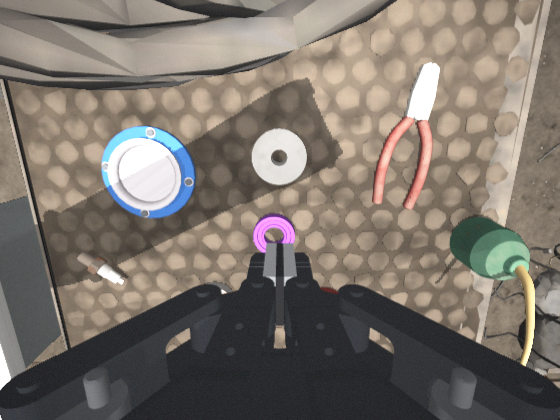

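```bash
cat > go.py <<'E'
# usage: go.py x y z [yaw_deg]: needed shift (30 mm units) and turn (5 deg units) in tool axes
from h import *
import sys
a=[float(v) for v in sys.argv[1:]]; T=pose(); yaw=a[3] if len(a)>3 else 0
D=R.from_euler('z',yaw,degrees=True)*R.from_rotvec([np.pi,0,0])
s=r.sense(); print('t',s['time_s'],'pos',T[:3,3].round(4),'F',np.round(s['force'],1),'grip',round(s['grip_width'],4))
print('shift',(T[:3,:3].T@(np.array(a[:3])-T[:3,3])/.03).round(2),'turn',(np.degrees((R.from_matrix(T[:3,:3]).inv()*D).as_rotvec())/5).round(2))
E
python3 go.py .563 .2645 .12
```

```text
t 0.9667 pos [0.566  0.2321 0.1922] F [-0.5 -0.7  0.3] grip -0.0002
shift [-0.1  -1.09  2.4 ] turn [ 0.07  0.08 -0.15]
```

>>> arm_command --series '[[85, [-0.05, -0.5, 0], [0.07, 0.08, -0.15]], [85, [-0.05, -0.5, 0], [0, 0, 0]], [85, [0, 0, 0.5], [0, 0, 0]], [85, [0, 0, 0.5], [0, 0, 0]], [85, [0, 0, 0.4], [0, 0, 0]], [85, [0, 0, 0.4], [0, 0, 0]], [85, [0, 0, 0], [0, 0, 0]], [85, [0, 0, 0], [0, 0, 0]]]'

```text
time_s: 1.63
tool_pos: [0.5661, 0.2594, 0.1359]
tcp_rot: [3.138, -0.014, 0.002]
force: [-0.1, 0.2, 1.0]
grip_width: 0.0849
```

```bash
python3 w.py 2; python3 go.py .563 .2645 .04
```

```text
counter z 2.1143837641568464e-05
nest 0.4057 0.2434 R 0.0432 medz 0.0166 1917
pulley 0.5637 0.2645 R 0.031 medz 0.0282 2916
silver 0.4759 0.0774 R 0.0237 medz 0.0133 595
brown few
spring few
purple 0.5467 0.172 R 0.0228 medz 0.0137 480
t 1.6833 pos [0.566  0.2593 0.1358] F [-0.5  0.3  0.5] grip 0.0849
shift [-0.1  -0.18  3.19] turn [ 0.04 -0.01 -0.1 ]
```

View pics/wrist_2.png

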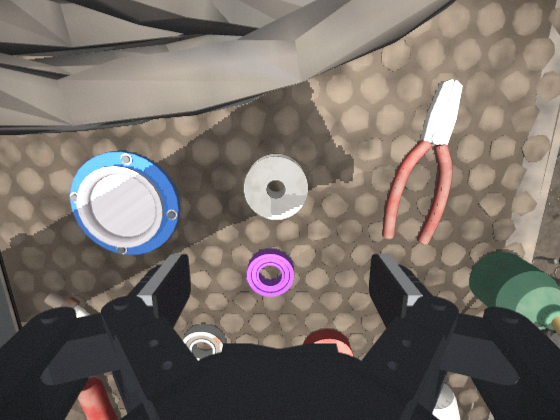

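Wrist view: pulley at (277,188) and purple at (270,275), so purple stays clear of the jaws. Descending with force checks.

>>> arm_command --series '[[85, [-0.08, -0.18, 0.6], [0.04, 0, -0.1]], [85, [0, 0, 0.7], [0, 0, 0]], [85, [0, 0, 0.7], [0, 0, 0]], [85, [0, 0, 0.7], [0, 0, 0]], [85, [0, 0, 0.5], [0, 0, 0]], [85, [0, 0, 0.3], [0, 0, 0]], [85, [0, 0, 0], [0, 0, 0]]]'

```text
time_s: 2.27
tool_pos: [0.5707, 0.2659, 0.0357]
tcp_rot: [-3.136, 0.007, -0.021]
force: [0.6, 0.8, 0.4]
grip_width: 0.0853
```

```bash
python3 go.py .5637 .2645 .005; python3 tip.py 3; python3 -c "
import cv2
i=cv2.imread('pics/side_3.png')[60:240,170:410]; cv2.imwrite('pics/c3.png',cv2.resize(i,None,fx=3,fy=3))"
```

```text
t 2.2667 pos [0.5707 0.2659 0.0357] F [0.6 0.8 0.4] grip 0.0853
shift [-0.25  0.05  1.02] turn [-0.06 -0.16 -0.05]
[0.57073328 0.26585415 0.03566992] [-3.13621559  0.00739176 -0.02145932] 0.08533118460065398 2.2667
scene 533 max tool z [0.0281 0.0297 0.03  ]
side 328 max tool z [0.0261 0.0294 0.0299]
```

View pics/c3.png

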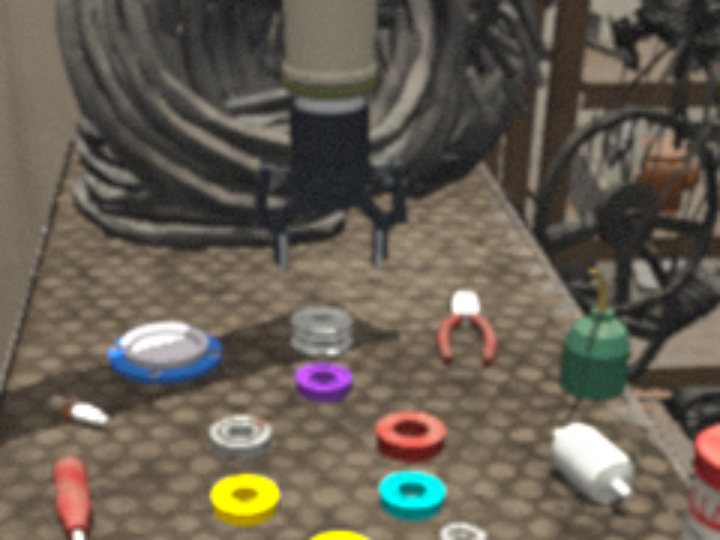

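The side view shows the open tips well above the pulley (crop (280,265)/(380,265) against a pulley top at (322,315)), with no force. So the physical finger end really is 33 mm (shut) to 46 mm (open) short of the reported TCP, and I'll allow for that in z.

>>> arm_command --series '[[85, [-0.25, 0.05, 0.2], [-0.06, -0.16, -0.05]], [85, [0, 0, 0.4], [0, 0, 0]], [85, [0, 0, 0.4], [0, 0, 0]], [85, [0, 0, 0], [0, 0, 0]]]'

```text
time_s: 2.7
tool_pos: [0.5669, 0.2665, 0.01]
tcp_rot: [-3.137, 0.0, -0.013]
force: [-0.9, 0.2, -0.5]
grip_width: 0.0848
```

```bash
python3 go.py .5637 .2645 -.027; python3 w.py 4
```

```text
t 2.7 pos [0.5669 0.2665 0.01  ] F [-0.9  0.2 -0.5] grip 0.0848
shift [-0.11  0.07  1.23] turn [-0.05 -0.09 -0.  ]
counter z 0.00011793363053567985
nest 0.4043 0.2471 R 0.0463 medz 0.0168 1906
pulley 0.5637 0.2641 R 0.0312 medz 0.0283 7998
silver few
brown few
spring few
purple 0.5523 0.1896 R 0.0074 medz 0.0123 93
```

>>> arm_command --series '[[85, [-0.12, 0.08, 0.3], [-0.05, -0.09, 0]], [85, [0, 0, 0.4], [0, 0, 0]], [85, [0, 0, 0.4], [0, 0, 0]], [85, [-0.05, 0, 0.2], [0, 0, 0]], [85, [0, 0, 0], [0, 0, 0]]]'

```text
time_s: 3.17
tool_pos: [0.562, 0.2641, -0.032]
tcp_rot: [-3.141, 0.001, -0.001]
force: [-0.4, 1.1, -1.6]
grip_width: 0.0846
```

```bash
python3 go.py .5637 .2641 -.027
```

```text
t 3.1667 pos [ 0.562   0.2641 -0.032 ] F [-0.4  1.1 -1.6] grip 0.0846
shift [ 0.06 -0.   -0.17] turn [-0.   -0.01 -0.  ]
```

>>> arm_command --series '[[85, [0.06, 0, -0.17], [0, 0, 0]], [85, [0, 0, 0], [0, 0, 0]], [0, [0, 0, 0], [0, 0, 0]], [0, [0, 0, 0], [0, 0, 0]], [0, [0, 0, 0], [0, 0, 0]], [0, [0, 0, 0], [0, 0, 0]], [0, [0, 0, 0], [0, 0, 0]], [0, [0, 0, 0], [0, 0, 0]]]'

```text
time_s: 3.83
tool_pos: [0.5639, 0.264, -0.0262]
tcp_rot: [-3.142, 0.001, -0.0]
force: [0.0, 0.5, 0.1]
grip_width: 0.0599
```

```bash
python3 go.py .5637 .2641 -.027; python3 tip.py 5;python3 w.py 5
```

```text
t 3.8333 pos [ 0.5639  0.264  -0.0262] F [0.  0.5 0.1] grip 0.0599
shift [-0.01 -0.    0.03] turn [-0.   -0.   -0.01]
[ 0.56391434  0.26402268 -0.02617314] [-3.14156239e+00  7.39185281e-04 -2.21434217e-04] 0.05992745325172755 3.8333
scene 972 max tool z [-0.0264 -0.0256 -0.0247]
side 744 max tool z [-0.0229 -0.0219 -0.0212]
counter z 2.2277653810770515e-05
nest 0.4252 0.2398 R 0.0376 medz 0.0167 1862
pulley 0.5599 0.2678 R 0.0387 medz 0.0284 13094
silver few
brown few
spring few
purple few
```

>>> arm_command --series '[[0, [0, 0, -0.4], [0, 0, 0]], [0, [0, 0, -0.7], [0, 0, 0]], [0, [0, 0, -0.8], [0, 0, 0]], [0, [0, 0, -0.6], [0, 0, 0]], [0, [-0.8, 0.1, -0.1], [0, 0, 0]], [0, [-0.8, 0.1, 0], [0, 0, 0]], [0, [-0.8, 0.1, 0], [0, 0, 0]], [0, [-0.8, 0.1, 0], [0, 0, 0]]]'

```text
time_s: 4.65
tool_pos: [0.4674, 0.2496, 0.0579]
tcp_rot: [3.14, -0.008, -0.002]
force: [-0.1, -0.1, -4.4]
grip_width: 0.0596
```

```bash
python3 go.py .4055 .2435 .05;python3 w.py 6
```

```text
t 4.65 pos [0.4674 0.2496 0.0579] F [-0.1 -0.1 -4.4] grip 0.0596
shift [-2.06  0.21  0.27] turn [ 0.02  0.01 -0.06]
counter z 4.2634870916713474e-05
nest 0.4025 0.2482 R 0.0464 medz 0.0168 2276
pulley few
silver few
brown few
spring few
purple few
```

View pics/wrist_6.png

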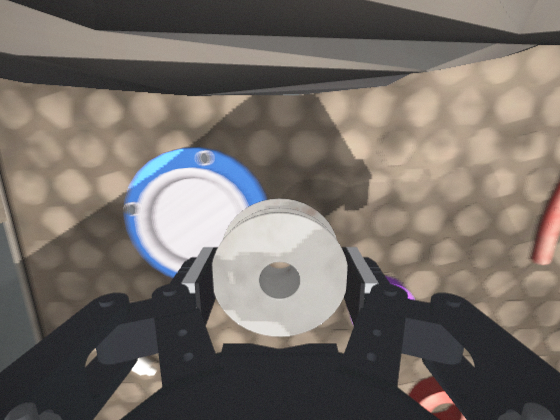

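Held pulley at (280,265), centred between the pads; nest at (195,212). Fitting the ring's rim in this view and the earlier ones.

```bash
cat > nestfit.py <<'E'
from h import *
from scipy.optimize import least_squares
for n in ['wrist_1','wrist_2','wrist_6','scene0','side0']:
    d=np.load(n+'.npz'); P=cloud(d['z'],d['K'],d['C']); 
    m=(np.hypot(P[...,0]-.405,P[...,1]-.243)<.055)&(abs(P[...,2]-.0175)<.0015)
    q=P[m][:,:2]; f=least_squares(lambda p:np.hypot(*(q-p[:2]).T)-p[2],[.405,.243,.04],loss='soft_l1',f_scale=.003)
    rr=np.hypot(*(q-f.x[:2]).T)
    b=cv2.inRange(cv2.cvtColor(d['i'],cv2.COLOR_BGR2HSV),(100,120,80),(118,255,255))>0
    B=P[b&(np.hypot(P[...,0]-.405,P[...,1]-.243)<.08)][:,:2]; e=cv2.minEnclosingCircle(B.astype(np.float32)) if len(B) else None
    print(n,len(q),f.x.round(4),np.percentile(rr,[2,98]).round(4),'flange',np.round(e[0],4),round(e[1],4))
E
python3 nestfit.py
```

```text
wrist_1 994 [0.4065 0.2437 0.0396] [0.0362 0.0425] flange [0.404  0.2421] 0.0588
wrist_2 1324 [0.4064 0.2437 0.0396] [0.0363 0.0426] flange [0.404  0.2412] 0.0595
wrist_6 1657 [0.406  0.2437 0.0395] [0.0362 0.0425] flange [0.4018 0.2413] 0.0591
scene0 102 [0.402  0.2425 0.039 ] [0.0352 0.0435] flange [0.4024 0.2484] 0.0624
side0 16 [0.4031 0.2403 0.0408] [0.0397 0.0422] flange [0.4097 0.2412] 0.0632
```

```bash
cat > held.py <<'E'
# held.py npz topz_tool Rad x y z(tcp pos unused): circle of points of held part's top in tool frame
from h import *
import sys
d=np.load(sys.argv[1]+'.npz'); T=d['C']@np.linalg.inv(np.array(r.snapshot('wrist')['T_tool_cam']))
P=cloud(d['z'],d['K'],d['C']); Q=(P-T[:3,3])@T[:3,:3]
zt=float(sys.argv[2]); rad=float(sys.argv[3])
m=(abs(Q[...,2]-zt)<.004)&(np.hypot(Q[...,0],Q[...,1])<rad+.012)&(d['i'].mean(-1)>90)
q=Q[m]; e=cv2.minEnclosingCircle(q[:,:2].astype(np.float32)); print(m.sum(),'centre',np.round(e[0],4),'R',round(e[1],4),'z',np.median(q[:,2]).round(4),'y-range',np.percentile(q[abs(q[:,0])<.01][:,1],[0.5,99.5]).round(4))
E
python3 held.py wrist_6 -.0562 .031; python3 go.py .406 .2437 .05
```

```text
12468 centre [-0.0024 -0.0084] R 0.0401 z -0.0545 y-range [-0.0307  0.0295]
t 4.75 pos [0.4641 0.2498 0.0575] F [-0.2  0.1 -4.8] grip 0.0597
shift [-1.94  0.21  0.26] turn [ 0.03  0.05 -0.02]
```

>>> arm_command --series '[[0, [-0.7, 0.07, 0], [0.03, 0.05, 0]], [0, [-0.7, 0.07, 0], [0, 0, 0]], [0, [-0.5, 0.05, 0], [0, 0, 0]], [0, [0, 0, 0], [0, 0, 0]], [0, [0, 0, 0], [0, 0, 0]]]'

```text
time_s: 5.17
tool_pos: [0.4052, 0.2435, 0.0604]
tcp_rot: [3.141, -0.002, 0.004]
force: [0.4, 1.2, -5.5]
grip_width: 0.0599
```

```bash
python3 go.py .406 .2435 .02
```

```text
t 5.1667 pos [0.4052 0.2435 0.0604] F [ 0.4  1.2 -5.5] grip 0.0599
shift [ 0.02 -0.    1.35] turn [ 0.   -0.03 -0.02]
```

>>> arm_command --series '[[0, [0.02, 0, 0.6], [0, 0, 0]], [0, [0, 0, 0.6], [0, 0, 0]], [0, [0, 0, 0.5], [0, 0, 0]], [0, [0, 0, 0.3], [0, 0, 0]], [0, [0, 0, 0], [0, 0, 0]]]'

```text
time_s: 5.58
tool_pos: [0.412, 0.2451, 0.0019]
tcp_rot: [-3.138, 0.005, -0.015]
force: [-0.2, -0.8, -4.7]
grip_width: 0.0596
```

```bash
python3 go.py .406 .2435 -.017
```

```text
t 5.5833 pos [0.412  0.2451 0.0019] F [-0.2 -0.8 -4.7] grip 0.0596
shift [-0.21  0.06  0.63] turn [-0.04 -0.11 -0.04]
```

>>> arm_command --series '[[0, [-0.21, 0.06, 0], [-0.04, -0.11, -0.04]], [0, [0, 0, 0], [0, 0, 0]], [0, [0, 0, 0.1], [0, 0, 0]], [0, [0, 0, 0], [0, 0, 0]]]'

```text
time_s: 5.92
tool_pos: [0.4071, 0.2437, 0.0005]
tcp_rot: [-3.141, 0.0, -0.001]
force: [-0.5, -0.8, -4.6]
grip_width: 0.0598
```

```bash
python3 go.py .406 .2435 -.017
```

```text
t 5.9167 pos [0.4071 0.2437 0.0005] F [-0.5 -0.8 -4.6] grip 0.0598
shift [-0.04  0.01  0.58] turn [-0.   -0.01 -0.  ]
```

>>> arm_command --series '[[0, [-0.04, 0.01, 0.15], [0, 0, 0]], [0, [-0.02, 0, 0.15], [0, 0, 0]], [0, [-0.02, 0, 0.15], [0, 0, 0]], [0, [-0.02, 0, 0.1], [0, 0, 0]], [0, [0, 0, 0], [0, 0, 0]]]'

```text
time_s: 6.33
tool_pos: [0.405, 0.2441, -0.0161]
tcp_rot: [-3.139, 0.0, -0.006]
force: [-0.1, -0.5, -4.4]
grip_width: 0.0597
```

```bash
python3 go.py .406 .2435 -.017
```

```text
t 6.3333 pos [ 0.405   0.2441 -0.0161] F [-0.1 -0.5 -4.4] grip 0.0597
shift [0.03 0.02 0.03] turn [-0.02 -0.04 -0.  ]
```

>>> arm_command --series '[[0, [0.03, 0.02, 0.05], [-0.02, -0.04, 0]], [0, [0, 0, 0.03], [0, 0, 0]], [0, [0, 0, 0], [0, 0, 0]]]'

```text
time_s: 6.58
tool_pos: [0.4059, 0.2438, -0.0175]
tcp_rot: [3.142, 0.0, -0.001]
force: [-0.1, 0.2, -5.3]
grip_width: 0.0596
```

```bash
python3 go.py .406 .2435 -.0178; python3 w.py 7
```

```text
t 6.5833 pos [ 0.4059  0.2438 -0.0175] F [-0.1  0.2 -5.3] grip 0.0596
shift [0.   0.01 0.01] turn [0.   0.01 0.  ]
counter z -1.5466094388405516e-05
nest 0.4049 0.249 R 0.0473 medz 0.0169 4435
pulley few
silver few
brown few
spring few
purple 0.5531 0.1861 R 0.008 medz 0.0137 335
```

View pics/wrist_7.png

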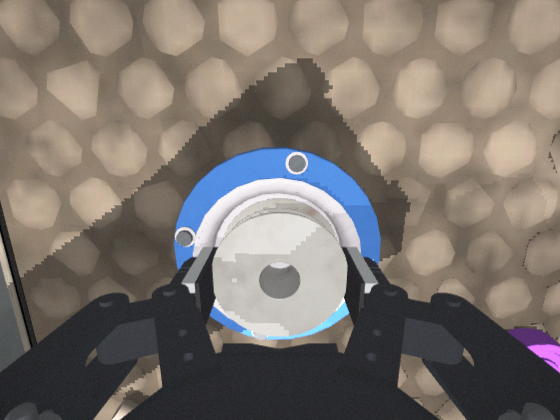

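The pulley at (280,265) sits concentric in the ring, about 1 mm above its seat. Releasing, then rising.

>>> arm_command --series '[[0, [0, 0, 0.02], [0, 0, 0]], [85, [0, 0, 0], [0, 0, 0]], [85, [0, 0, 0], [0, 0, 0]], [85, [0, 0, 0], [0, 0, 0]], [85, [0, 0, 0], [0, 0, 0]], [85, [0, 0, -0.5], [0, 0, 0]], [85, [0, 0, -0.9], [0, 0, 0]], [85, [0, 0, -1], [0, 0, 0]]]'

```text
time_s: 7.3
tool_pos: [0.4041, 0.2424, 0.0515]
tcp_rot: [3.138, 0.0, -0.011]
force: [1.3, 1.4, 0.1]
grip_width: 0.0848
```

>>> arm_command --series '[[85, [0, 0, -1], [0, 0, 0]], [85, [0, 0, -0.3], [0, 0, 0]], [85, [0, 0, 0], [0, 0, 0]]]'

```text
time_s: 7.55
tool_pos: [0.4073, 0.2444, 0.0981]
tcp_rot: [-3.14, -0.0, -0.002]
force: [-0.8, 0.0, -0.1]
grip_width: 0.085
```

```bash
python3 go.py .4745 .071 .06; cat > disc.py <<'E'
# disc.py tag x y topz rad : wrist look, top-disc fit
from h import *
import sys
tag=sys.argv[1]; x0,y0,zt,rad=map(float,sys.argv[2:6])
i,z,K,C=shot('wrist'); cv2.imwrite(f'pics/wrist_{tag}.png',i); np.savez(f'wrist_{tag}.npz',i=i,z=z,K=K,C=C); P=cloud(z,K,C)
m=(np.hypot(P[...,0]-x0,P[...,1]-y0)<rad+.008)&(abs(P[...,2]-zt)<.0035)&(z>0)
q=P[m]; e=cv2.minEnclosingCircle(q[:,:2].astype(np.float32)); lo,hi=np.percentile(q,[.5,99.5],axis=0)
print(m.sum(),'circ',np.round(e[0],4),round(e[1],4),'bbox ctr',((lo+hi)/2)[:2].round(4),'size',(hi-lo)[:2].round(4),'z',np.median(q[:,2]).round(4))
E
python3 disc.py 8 .406 .2437 .0385 .031
```

```text
t 7.55 pos [0.4073 0.2444 0.0981] F [-0.8  0.  -0.1] grip 0.085
shift [2.24 5.78 1.26] turn [-0.02 -0.01  0.  ]
3882 circ [0.4074 0.2443] 0.031 bbox ctr [0.4074 0.2445] size [0.0587 0.0592] z 0.0368
```

The pulley is seated: centre (0.4074, 0.2444), level as expected. Next, the silver bearing.

>>> arm_command --series '[[85, [0.36, 0.95, 0], [0, 0, 0]], [85, [0.36, 0.95, 0], [0, 0, 0]], [85, [0.36, 0.95, 0], [0, 0, 0]], [85, [0.36, 0.95, 0], [0, 0, 0]], [85, [0.36, 0.95, 0], [0, 0, 0]], [85, [0.36, 0.95, 0], [0, 0, 0]], [85, [0, 0, 0], [0, 0, 0]]]'

```text
time_s: 8.18
tool_pos: [0.4702, 0.0679, 0.0875]
tcp_rot: [3.14, 0.014, -0.013]
force: [0.3, -0.5, -0.4]
grip_width: 0.085
```

```bash
python3 go.py .4745 .071 .05; python3 disc.py 9 .475 .069 .0135 .026
```

```text
t 8.1833 pos [0.4702 0.0679 0.0875] F [ 0.3 -0.5 -0.4] grip 0.085
shift [ 0.16 -0.1   1.25] turn [0.01 0.09 0.1 ]
2222 circ [0.4745 0.0681] 0.0263 bbox ctr [0.4744 0.0682] size [0.0501 0.0503] z 0.0138
```

View pics/wrist_9.png

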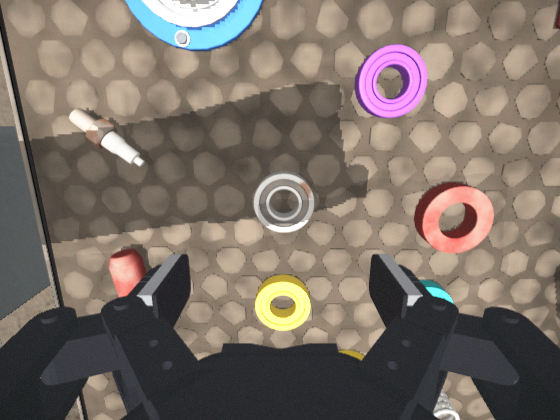

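Silver bearing at (284,203), clear of the purple and yellow ones and the tape; measured (0.4745, 0.0682), R 26.3 mm. Descending.

>>> arm_command --series '[[85, [0.14, -0.01, 0.5], [0.01, 0.09, 0.1]], [85, [0, 0, 0.7], [0, 0, 0]], [85, [0, 0, 0.7], [0, 0, 0]], [85, [0, 0, 0.5], [0, 0, 0]], [85, [0, 0, 0.3], [0, 0, 0]], [85, [0, 0, 0], [0, 0, 0]]]'

```text
time_s: 8.73
tool_pos: [0.4687, 0.0746, -0.0029]
tcp_rot: [-3.14, -0.006, 0.012]
force: [-2.0, -0.3, -1.5]
grip_width: 0.0848
```

```bash
python3 go.py .4745 .0682 -.036; python3 disc.py 10 .475 .069 .0135 .026
```

```text
t 8.7333 pos [ 0.4687  0.0746 -0.0029] F [-2.  -0.3 -1.5] grip 0.0848
shift [0.2  0.22 1.1 ] turn [-0.01  0.09  0.04]
4834 circ [0.4744 0.0679] 0.0263 bbox ctr [0.4742 0.0684] size [0.0498 0.0502] z 0.0138
```

>>> arm_command --series '[[85, [0.2, 0.22, 0], [0, 0.09, 0.04]], [85, [0, 0, 0.4], [0, 0, 0]], [85, [0, 0, 0.3], [0, 0, 0]], [85, [0, 0, 0], [0, 0, 0]]]'

```text
time_s: 9.12
tool_pos: [0.4785, 0.0687, -0.0212]
tcp_rot: [-3.139, -0.002, -0.011]
force: [-0.6, -0.5, -0.2]
grip_width: 0.0845
```

```bash
python3 go.py .4744 .0681 -.036
```

```text
t 9.1167 pos [ 0.4785  0.0687 -0.0212] F [-0.6 -0.5 -0.2] grip 0.0845
shift [-0.14  0.02  0.49] turn [-0.03 -0.08  0.02]
```

>>> arm_command --series '[[85, [-0.14, 0.02, 0.2], [-0.03, -0.08, 0]], [85, [0, 0, 0.25], [0, 0, 0]], [85, [0, 0, 0], [0, 0, 0]]]'

```text
time_s: 9.37
tool_pos: [0.4758, 0.0678, -0.0341]
tcp_rot: [3.142, 0.001, 0.004]
force: [0.3, 0.0, 0.2]
grip_width: 0.085
```

```bash
python3 go.py .4744 .0681 -.036
```

```text
t 9.3667 pos [ 0.4758  0.0678 -0.0341] F [0.3 0.  0.2] grip 0.085
shift [-0.05 -0.01  0.06] turn [ 0.   -0.03  0.01]
```

>>> arm_command --series '[[85, [-0.05, -0.01, 0.05], [0, -0.03, 0]], [30, [0, 0, 0], [0, 0, 0]], [0, [0, 0, 0], [0, 0, 0]], [0, [0, 0, 0], [0, 0, 0]], [0, [0, 0, 0], [0, 0, 0]], [0, [0, 0, 0], [0, 0, 0]], [0, [0, 0, 0], [0, 0, 0]]]'

```text
time_s: 9.95
tool_pos: [0.4746, 0.0683, -0.0349]
tcp_rot: [-3.141, -0.002, -0.001]
force: [-0.2, -0.2, -1.9]
grip_width: 0.0494
```

```bash
python3 go.py .4744 .0681 -.036; python3 tip.py 11; python3 - <<'E'
from h import *
T=pose(); i,z,K,C=shot('side'); P=cloud(z,K,C)
for n in('scene','side'):
    i,z,K,C=shot(n);P=cloud(z,K,C);Q=(P-T[:3,3])@T[:3,:3]
    m=(abs(abs(Q[...,0])-.035)<.012)&(abs(Q[...,1])<.013)&(P[...,2]>.0005)&(P[...,2]<.06)&(i.mean(-1)<70)
    print(n,m.sum(),np.percentile(P[m][:,2],[0,1,5,10,20]).round(4))
E
```

```text
t 9.95 pos [ 0.4746  0.0683 -0.0349] F [-0.2 -0.2 -1.9] grip 0.0494
shift [-0.01  0.01  0.04] turn [-0.   -0.    0.01]
[ 0.47455778  0.06832908 -0.03485212] [-3.14144981e+00 -1.57772125e-03 -6.12064516e-04] 0.049377287855177185 9.95
scene 1271 max tool z [-0.0349 -0.0342 -0.0333]
side 919 max tool z [-0.0318 -0.0312 -0.0304]
scene 331 [0.0005 0.0005 0.0013 0.002  0.0055]
side 157 [0.0006 0.0066 0.0113 0.0169 0.0271]
```

>>> arm_command --series '[[0, [0, 0, -0.5], [0, 0, 0]], [0, [0, 0, -0.8], [0, 0, 0]], [0, [0, 0, -0.9], [0, 0, 0]], [0, [-0.2, -0.5, -0.7], [0, 0, 0]], [0, [-0.36, -0.95, -0.2], [0, 0, 0]], [0, [-0.36, -0.95, 0], [0, 0, 0]], [0, [-0.36, -0.95, 0], [0, 0, 0]], [0, [-0.36, -0.95, 0], [0, 0, 0]]]'

```text
time_s: 10.87
tool_pos: [0.4258, 0.1933, 0.0615]
tcp_rot: [3.139, -0.024, -0.002]
force: [0.9, -0.1, -2.4]
grip_width: 0.0496
```

```bash
python3 go.py .4073 .2444 .05; python3 tip.py 12; python3 -c "
import cv2
i=cv2.imread('pics/side_12.png')[80:230,160:360]; cv2.imwrite('pics/c12.png',cv2.resize(i,None,fx=4,fy=4))"
```

```text
t 10.8667 pos [0.4258 0.1933 0.0615] F [ 0.9 -0.1 -2.4] grip 0.0496
shift [-0.64 -1.69  0.38] turn [ 0.03  0.01 -0.18]
[0.42575146 0.19331585 0.06152335] [ 3.13905574e+00 -2.39888712e-02 -1.83873202e-03] 0.04962847778597414 10.8667
scene 619 max tool z [0.024  0.0262 0.0284]
side 415 max tool z [0.0272 0.0292 0.0299]
```

View pics/c12.png

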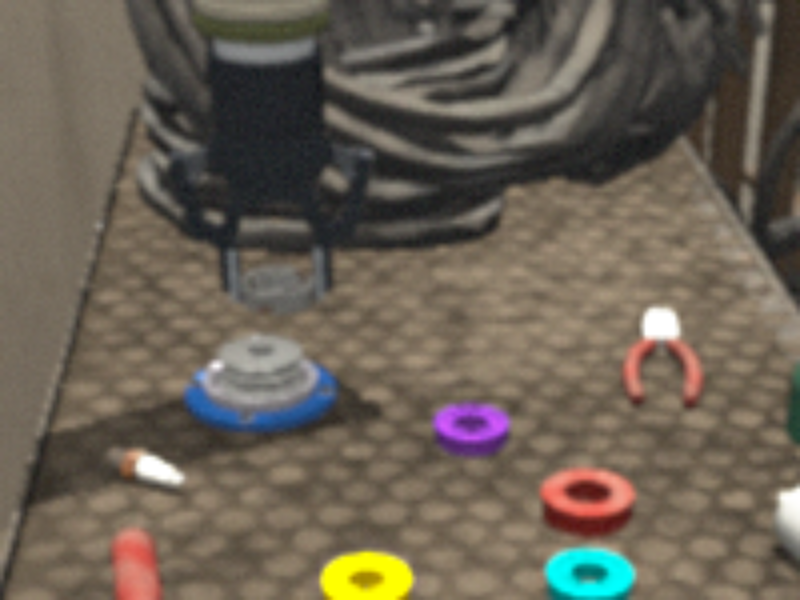

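Side crop: the bearing is held level between the tips at (278,285), and the pulley stands in the nest at (260,355).

>>> arm_command --series '[[0, [-0.3, -0.8, 0], [0.03, 0, -0.18]], [0, [-0.34, -0.89, 0], [0, 0, 0]], [0, [0, 0, 0], [0, 0, 0]], [0, [0, 0, 0], [0, 0, 0]]]'

```text
time_s: 11.3
tool_pos: [0.4032, 0.2503, 0.0609]
tcp_rot: [-3.14, -0.019, 0.004]
force: [0.6, -1.0, -2.6]
grip_width: 0.0496
```

```bash
python3 go.py .4073 .2444 .015; python3 disc.py 13 .41 .2444 .11 .026; python3 held.py wrist_13 -.0485 .026
```

```text
t 11.3 pos [0.4032 0.2503 0.0609] F [ 0.6 -1.  -2.6] grip 0.0496
shift [0.14 0.2  1.53] turn [-0.02  0.03  0.14]
7426 circ [0.4101 0.2489] 0.0324 bbox ctr [0.4093 0.2502] size [0.0595 0.0502] z 0.1097
7402 centre [ 0.0002 -0.0059] R 0.0327 z -0.0488 y-range [-0.0253  0.0258]
```

View pics/wrist_13.png

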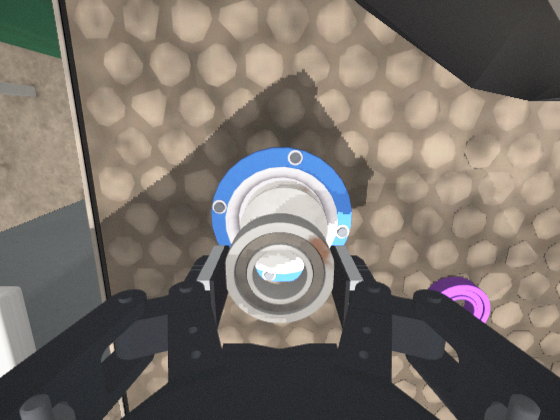

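Held bearing at (280,268), centred in the tool to within 0.5 mm. Lowering onto the pulley.

>>> arm_command --series '[[0, [0.14, 0.2, 0.4], [-0.02, 0.03, 0.14]], [0, [0, 0, 0.4], [0, 0, 0]], [0, [0, 0, 0.4], [0, 0, 0]], [0, [0, 0, 0.1], [0, 0, 0]], [0, [0, 0, 0], [0, 0, 0]]]'

```text
time_s: 11.82
tool_pos: [0.4109, 0.2386, 0.021]
tcp_rot: [3.14, -0.015, 0.003]
force: [-0.2, 0.6, -1.3]
grip_width: 0.0498
```

```bash
python3 go.py .4073 .2444 .0045
```

```text
t 11.8167 pos [0.4109 0.2386 0.021 ] F [-0.2  0.6 -1.3] grip 0.0498
shift [-0.12 -0.19  0.55] turn [ 0.01 -0.02 -0.11]
```

>>> arm_command --series '[[0, [-0.12, -0.19, 0.1], [0.01, -0.02, -0.11]], [0, [0, 0, 0.1], [0, 0, 0]], [0, [0, 0, 0], [0, 0, 0]]]'

```text
time_s: 12.07
tool_pos: [0.4081, 0.2436, 0.0155]
tcp_rot: [3.141, -0.002, 0.001]
force: [-0.4, -0.9, -1.9]
grip_width: 0.0494
```

```bash
python3 go.py .4073 .2444 .0045
```

```text
t 12.0667 pos [0.4081 0.2436 0.0155] F [-0.4 -0.9 -1.9] grip 0.0494
shift [-0.03 -0.03  0.37] turn [ 0.   -0.01 -0.02]
```

>>> arm_command --series '[[0, [-0.03, -0.02, 0.12], [0, 0, 0]], [0, [-0.01, 0, 0.12], [0, 0, 0]], [0, [-0.01, 0, 0.12], [0, 0, 0]], [0, [0, 0, 0], [0, 0, 0]]]'

```text
time_s: 12.4
tool_pos: [0.4072, 0.2452, 0.0048]
tcp_rot: [-3.141, 0.001, -0.004]
force: [-1.0, -0.1, -2.3]
grip_width: 0.0495
```

```bash
python3 go.py .4073 .2444 .0036
```

```text
t 12.4 pos [0.4072 0.2452 0.0048] F [-1.  -0.1 -2.3] grip 0.0495
shift [0.   0.03 0.04] turn [-0.01 -0.03 -0.01]
```

>>> arm_command --series '[[0, [0, 0.03, 0.04], [0, -0.03, 0]], [0, [0, 0, 0.01], [0, 0, 0]], [0, [0, 0, 0], [0, 0, 0]]]'

```text
time_s: 12.65
tool_pos: [0.4072, 0.2445, 0.0035]
tcp_rot: [-3.14, 0.0, 0.0]
force: [0.5, 0.4, -2.0]
grip_width: 0.0496
```

```bash
python3 go.py .4073 .2444 .0036
```

```text
t 12.65 pos [0.4072 0.2445 0.0035] F [ 0.5  0.4 -2. ] grip 0.0496
shift [ 0.  0. -0.] turn [-0.01  0.   -0.  ]
```

>>> arm_command --series '[[0, [0, 0, 0.015], [0, 0, 0]], [85, [0, 0, 0], [0, 0, 0]], [85, [0, 0, 0], [0, 0, 0]], [85, [0, 0, 0], [0, 0, 0]], [85, [0, 0, 0], [0, 0, 0]], [85, [0, 0, -0.5], [0, 0, 0]], [85, [0, 0, -0.9], [0, 0, 0]], [85, [0, 0, -1], [0, 0, 0]]]'

```text
time_s: 13.32
tool_pos: [0.404, 0.242, 0.0719]
tcp_rot: [3.137, -0.001, -0.014]
force: [1.2, -0.3, 0.6]
grip_width: 0.0846
```

>>> arm_command --series '[[85, [0, 0, -0.8], [0, 0, 0]], [85, [0, 0, 0], [0, 0, 0]], [85, [0, 0, 0], [0, 0, 0]]]'

```text
time_s: 13.57
tool_pos: [0.4071, 0.244, 0.1029]
tcp_rot: [-3.141, 0.001, 0.001]
force: [-0.3, -0.1, -0.8]
grip_width: 0.0849
```

```bash
python3 disc.py 14 .4073 .2444 .052 .026; python3 - <<'E'
from h import *
d=np.load('wrist_14.npz');P=cloud(d['z'],d['K'],d['C'])
m=(np.hypot(P[...,0]-.4073,P[...,1]-.2444)<.036)&(abs(P[...,2]-.0368)<.002);q=P[m]
print('pulley',cv2.minEnclosingCircle(q[:,:2].astype(np.float32)))
E
python3 go.py .454 -.136 .09
```

```text
2650 circ [0.4087 0.2439] 0.0263 bbox ctr [0.4086 0.2445] size [0.0498 0.0502] z 0.0522
pulley ((0.40746089816093445, 0.2441910058259964), 0.03093341924250126)
t 13.6167 pos [0.4074 0.2442 0.103 ] F [1.1 0.2 0.8] grip 0.0853
shift [ 1.56 12.67  0.42] turn [-0.01  0.   -0.01]
```

Silver is 1.3 mm off the pulley's centre and lies at the expected height, which is fine. Next, the brown bearing.

>>> arm_command --series '[[85, [0.5, 0.9, 0], [0, 0, 0]], [85, [0.5, 0.9, 0], [0, 0, 0]], [85, [0.5, 0.9, 0], [0, 0, 0]], [85, [0.1, 0.95, 0], [0, 0, 0]], [85, [0, 0.95, 0], [0, 0, 0]], [85, [0, 0.95, 0], [0, 0, 0]], [85, [0, 0.95, 0], [0, 0, 0]], [85, [0, 0.95, 0], [0, 0, 0]]]'

```text
time_s: 14.28
tool_pos: [0.4532, 0.0187, 0.0937]
tcp_rot: [-3.141, -0.024, 0.017]
force: [0.3, 0.0, -0.2]
grip_width: 0.0848
```

```bash
python3 go.py .454 -.136 .09
```

```text
t 14.2833 pos [0.4532 0.0187 0.0937] F [ 0.3  0.  -0.2] grip 0.0848
shift [-0.05  5.16  0.12] turn [-0.01  0.12  0.17]
```

>>> arm_command --series '[[85, [0, 0.9, 0], [0, 0.12, 0.17]], [85, [0, 0.9, 0], [0, 0, 0]], [85, [0, 0.9, 0], [0, 0, 0]], [85, [0, 0.9, 0], [0, 0, 0]], [85, [0, 0.8, 0], [0, 0, 0]], [85, [0, 0, 0], [0, 0, 0]], [85, [0, 0, 0], [0, 0, 0]]]'

```text
time_s: 14.87
tool_pos: [0.446, -0.1275, 0.0848]
tcp_rot: [3.139, -0.017, -0.021]
force: [0.1, 0.7, -0.0]
grip_width: 0.0852
```

```bash
python3 disc.py 15 .454 -.136 .0105 .02; python3 go.py .454 -.136 .03
```

```text
1376 circ [ 0.4539 -0.1355] 0.0201 bbox ctr [ 0.4539 -0.1351] size [0.0385 0.0385] z 0.0109
t 14.9167 pos [ 0.4457 -0.1277  0.0848] F [-0.1 -1.6 -0.1] grip 0.0854
shift [0.3  0.27 1.82] turn [ 0.03  0.16 -0.13]
```

View pics/wrist_15.png

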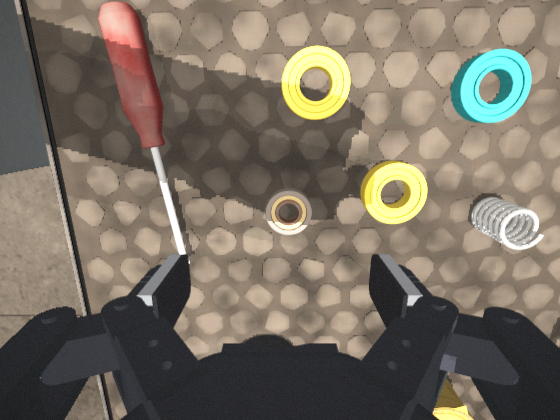

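Brown bearing at (288,213), R 20.1 mm. Yellow at (395,192) and the screwdriver tip at (185,258) are nearby, so I'll descend with only a 65 mm opening.

>>> arm_command --series '[[65, [0.3, 0.25, 0.1], [0.03, 0.16, -0.13]], [65, [0, 0, 0.5], [0, 0, 0]], [65, [0, 0, 0.6], [0, 0, 0]], [65, [0, 0, 0.5], [0, 0, 0]], [65, [0, 0, 0.4], [0, 0, 0]], [65, [0, 0, 0], [0, 0, 0]]]'

```text
time_s: 15.42
tool_pos: [0.455, -0.1285, 0.0168]
tcp_rot: [-3.139, -0.015, 0.002]
force: [-0.5, 1.5, 1.4]
grip_width: 0.0652
```

```bash
python3 disc.py 16 .454 -.136 .0105 .02; python3 go.py .4535 -.1353 -.0345
```

```text
2432 circ [ 0.4536 -0.1354] 0.0202 bbox ctr [ 0.4537 -0.1352] size [0.0381 0.0386] z 0.0109
t 15.4667 pos [ 0.4555 -0.1284  0.0177] F [-0.7  1.1 -0.1] grip 0.0647
shift [-0.07  0.23  1.74] turn [-0.02  0.    0.12]
```

>>> arm_command --series '[[65, [-0.07, 0.23, 0.1], [-0.02, 0, 0.12]], [65, [0, 0, 0.4], [0, 0, 0]], [65, [0, 0, 0.4], [0, 0, 0]], [65, [0, 0, 0.2], [0, 0, 0]], [65, [0, 0, 0], [0, 0, 0]]]'

```text
time_s: 15.88
tool_pos: [0.4561, -0.1352, -0.0134]
tcp_rot: [3.141, 0.001, 0.007]
force: [-0.4, -0.3, -0.0]
grip_width: 0.0649
```

```bash
python3 go.py .4535 -.1353 -.0345
```

```text
t 15.8833 pos [ 0.4561 -0.1352 -0.0134] F [-0.4 -0.3 -0. ] grip 0.0649
shift [-0.09  0.    0.7 ] turn [ 0.01 -0.05  0.01]
```

>>> arm_command --series '[[65, [-0.09, 0, 0.2], [0, -0.05, 0]], [65, [0, 0, 0.3], [0, 0, 0]], [65, [-0.02, 0, 0.15], [0, 0, 0]], [65, [0, 0, 0], [0, 0, 0]]]'

```text
time_s: 16.22
tool_pos: [0.454, -0.1357, -0.0327]
tcp_rot: [3.14, 0.001, 0.005]
force: [-1.1, -1.2, -0.3]
grip_width: 0.0653
```

```bash
python3 go.py .4535 -.1353 -.0345
```

```text
t 16.2167 pos [ 0.454  -0.1357 -0.0327] F [-1.1 -1.2 -0.3] grip 0.0653
shift [-0.02 -0.01  0.06] turn [ 0.01 -0.04  0.01]
```

>>> arm_command --series '[[65, [-0.02, -0.01, 0.04], [0.01, -0.04, 0]], [65, [0, 0, 0], [0, 0, 0]], [0, [0, 0, 0], [0, 0, 0]], [0, [0, 0, 0], [0, 0, 0]], [0, [0, 0, 0], [0, 0, 0]], [0, [0, 0, 0], [0, 0, 0]], [0, [0, 0, 0], [0, 0, 0]]]'

```text
time_s: 16.8
tool_pos: [0.4539, -0.1356, -0.0331]
tcp_rot: [3.141, 0.001, 0.0]
force: [-0.4, 0.5, -0.3]
grip_width: 0.0375
```

```bash
python3 go.py .4535 -.1353 0.06
```

```text
t 16.8 pos [ 0.4539 -0.1356 -0.0331] F [-0.4  0.5 -0.3] grip 0.0375
shift [-0.01 -0.01 -3.1 ] turn [ 0. -0.  0.]
```

>>> arm_command --series '[[0, [0, 0, -0.5], [0, 0, 0]], [0, [0, 0, -0.9], [0, 0, 0]], [0, [0, 0, -0.9], [0, 0, 0]], [0, [0, -0.3, -0.9], [0, 0, 0]], [0, [0, -0.8, -0.5], [0, 0, 0]], [0, [0, -0.95, -0.1], [0, 0, 0]], [0, [0, -0.95, 0], [0, 0, 0]], [0, [0, -0.95, 0], [0, 0, 0]]]'

```text
time_s: 17.47
tool_pos: [0.4525, -0.0204, 0.0857]
tcp_rot: [3.14, -0.022, -0.002]
force: [1.3, 0.9, -0.6]
grip_width: 0.0375
```

```bash
python3 go.py .407 .2438 .085; python3 disc.py 17 .454 -.03 .13 .02; python3 held.py wrist_17 -.0445 .02
```

```text
t 17.4667 pos [ 0.4525 -0.0204  0.0857] F [ 1.3  0.9 -0.6] grip 0.0375
shift [-1.64 -8.78  0.01] turn [ 0.02  0.02 -0.16]
4118 circ [ 0.4543 -0.0203] 0.0222 bbox ctr [ 0.4537 -0.021 ] size [0.0376 0.0369] z 0.13
4210 centre [ 0.0001 -0.0066] R 0.0312 z -0.0443 y-range [-0.0198  0.0193]
```

>>> arm_command --series '[[0, [0, -0.95, 0], [0.02, 0.02, -0.16]], [0, [0, -0.95, 0], [0, 0, 0]], [0, [0, -0.95, 0], [0, 0, 0]], [0, [-0.3, -0.95, 0], [0, 0, 0]], [0, [-0.3, -0.95, 0], [0, 0, 0]], [0, [-0.3, -0.95, 0], [0, 0, 0]], [0, [-0.3, -0.95, 0], [0, 0, 0]], [0, [-0.3, -0.9, 0], [0, 0, 0]]]'

```text
time_s: 18.23
tool_pos: [0.4067, 0.2101, 0.0843]
tcp_rot: [3.14, -0.007, 0.001]
force: [1.4, 0.2, -1.4]
grip_width: 0.0373
```

```bash
python3 go.py .407 .2442 .04
```

```text
t 18.2333 pos [0.4067 0.2101 0.0843] F [ 1.4  0.2 -1.4] grip 0.0373
shift [ 0.01 -1.14  1.47] turn [ 0.02 -0.   -0.05]
```

>>> arm_command --series '[[0, [0.05, -0.5, 0], [0.02, 0, -0.05]], [0, [0.05, -0.5, 0], [0, 0, 0]], [0, [0, 0, 0.4], [0, 0, 0]], [0, [0, 0, 0.4], [0, 0, 0]], [0, [0, 0, 0.3], [0, 0, 0]], [0, [0, 0, 0], [0, 0, 0]]]'

```text
time_s: 18.73
tool_pos: [0.4066, 0.2481, 0.0495]
tcp_rot: [-3.139, -0.018, 0.0]
force: [-0.1, 0.1, -1.2]
grip_width: 0.0371
```

```bash
python3 go.py .407 .2442 .0215
```

```text
t 18.7333 pos [0.4066 0.2481 0.0495] F [-0.1  0.1 -1.2] grip 0.0371
shift [0.01 0.13 0.93] turn [-0.02  0.    0.13]
```

>>> arm_command --series '[[0, [0, 0.13, 0.15], [-0.02, 0, 0.13]], [0, [0, 0, 0.25], [0, 0, 0]], [0, [0, 0, 0.15], [0, 0, 0]], [0, [0, 0, 0], [0, 0, 0]]]'

```text
time_s: 19.07
tool_pos: [0.4074, 0.2418, 0.0317]
tcp_rot: [3.141, -0.006, -0.001]
force: [0.5, 0.3, -1.1]
grip_width: 0.0375
```

```bash
python3 go.py .407 .2442 .0215
```

```text
t 19.0667 pos [0.4074 0.2418 0.0317] F [ 0.5  0.3 -1.1] grip 0.0375
shift [-0.01 -0.08  0.34] turn [ 0.01  0.01 -0.04]
```

>>> arm_command --series '[[0, [-0.01, -0.07, 0.1], [0.01, 0, -0.04]], [0, [0, 0, 0.1], [0, 0, 0]], [0, [0, 0, 0.08], [0, 0, 0]], [0, [0, 0, 0], [0, 0, 0]]]'

```text
time_s: 19.4
tool_pos: [0.4077, 0.244, 0.023]
tcp_rot: [-3.141, 0.001, -0.001]
force: [-0.1, -0.1, -1.6]
grip_width: 0.0369
```

```bash
python3 go.py .407 .2442 .0205
```

```text
t 19.4 pos [0.4077 0.244  0.023 ] F [-0.1 -0.1 -1.6] grip 0.0369
shift [-0.02 -0.01  0.08] turn [-0.01 -0.01 -0.01]
```

>>> arm_command --series '[[0, [-0.02, -0.01, 0.07], [0, 0, 0]], [0, [0, 0, 0.02], [0, 0, 0]], [0, [0, 0, 0], [0, 0, 0]]]'

```text
time_s: 19.65
tool_pos: [0.4072, 0.2446, 0.0203]
tcp_rot: [-3.141, 0.001, -0.001]
force: [-1.4, 0.3, -2.0]
grip_width: 0.0371
```

```bash
python3 go.py .407 .2442 .0204
```

```text
t 19.65 pos [0.4072 0.2446 0.0203] F [-1.4  0.3 -2. ] grip 0.0371
shift [-0.01  0.01 -0.  ] turn [-0.01 -0.01 -0.01]
```

>>> arm_command --series '[[0, [0, 0.01, 0.01], [0, 0, 0]], [70, [0, 0, 0], [0, 0, 0]], [70, [0, 0, 0], [0, 0, 0]], [70, [0, 0, 0], [0, 0, 0]], [70, [0, 0, 0], [0, 0, 0]], [85, [0, 0, -0.5], [0, 0, 0]], [85, [0, 0, -0.9], [0, 0, 0]], [85, [0, 0, -1], [0, 0, 0]]]'

```text
time_s: 20.32
tool_pos: [0.4036, 0.242, 0.0889]
tcp_rot: [3.137, -0.0, -0.012]
force: [0.6, 0.5, 0.2]
grip_width: 0.0848
```

>>> arm_command --series '[[85, [0, 0, -0.8], [0, 0, 0]], [85, [0, 0, 0], [0, 0, 0]], [85, [0, 0, 0], [0, 0, 0]]]'

```text
time_s: 20.57
tool_pos: [0.4067, 0.2439, 0.1203]
tcp_rot: [-3.141, 0.001, -0.0]
force: [-0.2, -0.2, -0.4]
grip_width: 0.0851
```

```bash
python3 disc.py 18 .4073 .2444 .064 .02; python3 - <<'E'
from h import *
d=np.load('wrist_18.npz');P=cloud(d['z'],d['K'],d['C'])
for n,h,R0 in(('pulley',.0368,.036),('silver',.0522,.030)):
    m=(np.hypot(P[...,0]-.4073,P[...,1]-.2444)<R0)&(abs(P[...,2]-h)<.002);q=P[m]
    print(n,cv2.minEnclosingCircle(q[:,:2].astype(np.float32)))
E
python3 go.py .629 -.143 .12
```

```text
1609 circ [0.4083 0.2444] 0.0202 bbox ctr [0.4083 0.2446] size [0.0381 0.0387] z 0.0643
pulley ((0.40742018818855286, 0.24432158470153809), 0.030863957479596138)
silver ((0.4086097478866577, 0.2441084086894989), 0.026080908253788948)
t 20.6167 pos [0.407  0.2441 0.1205] F [ 0.8 -0.7  0.8] grip 0.0855
shift [7.41e+00 1.29e+01 1.00e-02] turn [-0.01 -0.01 -0.  ]
```

All three parts are concentric to within 1.3 mm, at the right heights. Next, the spring.

>>> arm_command --series '[[85, [0.53, 0.93, 0], [0, 0, 0]], [85, [0.53, 0.93, 0], [0, 0, 0]], [85, [0.53, 0.93, 0], [0, 0, 0]], [85, [0.53, 0.93, 0], [0, 0, 0]], [85, [0.53, 0.93, 0], [0, 0, 0]], [85, [0.53, 0.93, 0], [0, 0, 0]], [85, [0.53, 0.93, 0], [0, 0, 0]], [85, [0.53, 0.93, 0], [0, 0, 0]]]'

```text
time_s: 21.28
tool_pos: [0.5331, 0.0208, 0.1121]
tcp_rot: [-3.14, -0.029, 0.014]
force: [1.0, 1.7, -0.3]
grip_width: 0.0848
```

```bash
python3 go.py .629 -.143 .11
```

```text
t 21.2833 pos [0.5331 0.0208 0.1121] F [ 1.   1.7 -0.3] grip 0.0848
shift [3.09 5.52 0.03] turn [-0.01  0.1   0.21]
```

>>> arm_command --series '[[85, [0.5, 0.9, 0], [0, 0.1, 0.21]], [85, [0.5, 0.9, 0], [0, 0, 0]], [85, [0.5, 0.9, 0], [0, 0, 0]], [85, [0.5, 0.9, 0], [0, 0, 0]], [85, [0.5, 0.9, 0], [0, 0, 0]], [85, [0.3, 0.3, 0], [0, 0, 0]], [85, [0, 0, 0], [0, 0, 0]]]'

```text
time_s: 21.87
tool_pos: [0.6169, -0.1401, 0.1004]
tcp_rot: [3.137, -0.015, -0.021]
force: [-0.2, 0.1, -0.1]
grip_width: 0.085
```

```bash
python3 disc.py 19 .629 -.141 .044 .016; python3 go.py .629 -.143 .05
```

```text
333 circ [ 0.6296 -0.1407] 0.0161 bbox ctr [ 0.629  -0.1408] size [0.0305 0.0305] z 0.0426
t 21.9167 pos [ 0.6158 -0.1395  0.1   ] F [-1.4 -1.  -0.4] grip 0.085
shift [0.47 0.1  1.66] turn [ 0.04  0.17 -0.11]
```

View pics/wrist_19.png

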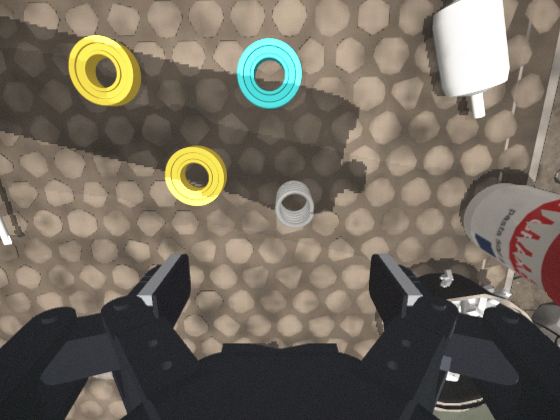

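Spring top at (294,205), measured (0.6292, -0.1407). The bowl and the red-white can are on the right, so I'll check clearance.

```bash
python3 - <<'E'
from h import *
for n in ['scene0','side0','wrist_19']:
    d=np.load(n+'.npz'); P=cloud(d['z'],d['K'],d['C'])
    for lo,hi in((.006,.03),(.03,.07),(.07,.14)):
        r_=np.hypot(P[...,0]-.629,P[...,1]+.1407); m=(P[...,2]>lo)&(P[...,2]<hi)&(r_>.03)&(r_<.13)&(d['z']>0)
        if n.startswith('w'): m&=np.indices(m.shape)[0]<250
        if m.any():
            j=np.argmin(np.where(m,r_,9)); print(n,lo,m.sum(),r_.flat[j].round(3),P.reshape(-1,3)[j].round(3), 'min x with |dy|<.05:',np.round(min(P[m&(abs(P[...,1]+.1407)<.05)&(P[...,0]>.629)][:,0],default=9),3))
E
```

```text
scene0 0.006 613 0.067 [ 0.564 -0.123  0.016] min x with |dy|<.05: 9
side0 0.006 487 0.066 [ 0.564 -0.127  0.012] min x with |dy|<.05: 9
wrist_19 0.006 5048 0.063 [ 0.568 -0.126  0.011] min x with |dy|<.05: 9
```

>>> arm_command --series '[[60, [0.45, 0.05, 0.1], [0.04, 0.17, -0.11]], [60, [0, 0, 0.5], [0, 0, 0]], [60, [0, 0, 0.5], [0, 0, 0]], [60, [0, 0, 0.3], [0, 0, 0]], [60, [0, 0, 0], [0, 0, 0]]]'

```text
time_s: 22.33
tool_pos: [0.63, -0.1343, 0.0536]
tcp_rot: [-3.138, -0.013, -0.001]
force: [0.3, 0.7, 0.9]
grip_width: 0.0601
```

```bash
python3 disc.py 20 .629 -.141 .044 .016; python3 go.py .6285 -.1407 -.021
```

```text
484 circ [ 0.629  -0.1405] 0.0162 bbox ctr [ 0.629  -0.1405] size [0.0301 0.0303] z 0.0426
t 22.3833 pos [ 0.6303 -0.134   0.0544] F [-1.   1.5  0.3] grip 0.0599
shift [-0.07  0.23  2.51] turn [-0.05 -0.01  0.1 ]
```

>>> arm_command --series '[[60, [-0.07, 0.22, 0.1], [-0.05, 0, 0.1]], [60, [0, 0, 0.4], [0, 0, 0]], [60, [0, 0, 0.4], [0, 0, 0]], [60, [0, 0, 0.2], [0, 0, 0]], [60, [0, 0, 0], [0, 0, 0]]]'

```text
time_s: 22.8
tool_pos: [0.6298, -0.1399, 0.0209]
tcp_rot: [3.141, 0.002, 0.009]
force: [0.1, 0.1, 0.3]
grip_width: 0.0601
```

```bash
python3 go.py .6285 -.1405 -.021
```

```text
t 22.8 pos [ 0.6298 -0.1399  0.0209] F [0.1 0.1 0.3] grip 0.0601
shift [-0.05  0.02  1.4 ] turn [ 0.01 -0.06  0.01]
```

>>> arm_command --series '[[60, [-0.04, 0.02, 0.3], [0, -0.06, 0]], [60, [-0.02, 0, 0.4], [0, 0, 0]], [60, [0, 0, 0.4], [0, 0, 0]], [60, [0, 0, 0.15], [0, 0, 0]], [60, [0, 0, 0], [0, 0, 0]]]'

```text
time_s: 23.22
tool_pos: [0.6276, -0.1407, -0.0212]
tcp_rot: [3.141, 0.001, -0.001]
force: [0.5, -0.3, 0.1]
grip_width: 0.06
```

```bash
python3 go.py .6285 -.1405 -.021
```

```text
t 23.2167 pos [ 0.6276 -0.1407 -0.0212] F [ 0.5 -0.3  0.1] grip 0.06
shift [ 0.03 -0.01 -0.01] turn [0.01 0.01 0.01]
```

>>> arm_command --series '[[60, [0.02, 0, 0], [0.01, 0.01, 0.01]], [0, [0, 0, 0], [0, 0, 0]], [0, [0, 0, 0], [0, 0, 0]], [0, [0, 0, 0], [0, 0, 0]], [0, [0, 0, 0], [0, 0, 0]], [0, [0, 0, 0], [0, 0, 0]], [0, [0, 0, 0], [0, 0, 0]]]'

```text
time_s: 23.8
tool_pos: [0.6292, -0.1409, -0.02]
tcp_rot: [3.142, -0.0, 0.003]
force: [0.1, -0.3, -0.4]
grip_width: 0.0304
```

```bash
python3 go.py .407 .2442 .09
```

```text
t 23.8 pos [ 0.6292 -0.1409 -0.02  ] F [ 0.1 -0.3 -0.4] grip 0.0304
shift [ -7.4  -12.84  -3.68] turn [ 0.   -0.02 -0.  ]
```

>>> arm_command --series '[[0, [0, 0, -0.5], [0, 0, 0]], [0, [0, 0, -0.9], [0, 0, 0]], [0, [0, 0, -1], [0, 0, 0]], [0, [-0.2, -0.3, -1], [0, 0, 0]], [0, [-0.45, -0.8, -0.9], [0, 0, 0]], [0, [-0.5, -0.9, -0.3], [0, 0, 0]], [0, [-0.5, -0.9, 0], [0, 0, 0]], [0, [-0.5, -0.9, 0], [0, 0, 0]]]'

```text
time_s: 24.47
tool_pos: [0.5634, -0.0323, 0.1236]
tcp_rot: [3.138, -0.022, 0.003]
force: [-0.3, 0.9, 0.3]
grip_width: 0.0308
```

```bash
python3 go.py .407 .2442 .11
```

```text
t 24.4667 pos [ 0.5634 -0.0323  0.1236] F [-0.3  0.9  0.3] grip 0.0308
shift [-5.34 -9.15  0.41] turn [ 0.04 -0.02 -0.16]
```

>>> arm_command --series '[[0, [-0.5, -0.9, 0], [0.04, -0.02, -0.16]], [0, [-0.5, -0.9, 0], [0, 0, 0]], [0, [-0.5, -0.9, 0], [0, 0, 0]], [0, [-0.5, -0.9, 0], [0, 0, 0]], [0, [-0.5, -0.9, 0], [0, 0, 0]], [0, [-0.5, -0.9, 0], [0, 0, 0]], [0, [-0.5, -0.9, 0], [0, 0, 0]], [0, [-0.5, -0.9, 0], [0, 0, 0]]]'

```text
time_s: 25.13
tool_pos: [0.4379, 0.1929, 0.1271]
tcp_rot: [-3.14, 0.001, -0.014]
force: [0.6, -0.6, -1.1]
grip_width: 0.0306
```

```bash
python3 go.py .407 .2442 .11; python3 disc.py 21 .435 .21 .175 .016;  python3 held.py wrist_21 -.066 .016
```

```text
t 25.1333 pos [0.4379 0.1929 0.1271] F [ 0.6 -0.6 -1.1] grip 0.0306
shift [-1.04 -1.71  0.56] turn [-0.01 -0.1  -0.01]
618 circ [0.4358 0.2018] 0.0225 bbox ctr [0.4358 0.1985] size [0.0443 0.0209] z 0.1746
1432 centre [ 0.001  -0.0032] R 0.0231 z -0.0644 y-range [-0.0156  0.0148]
```

View pics/wrist_21.png

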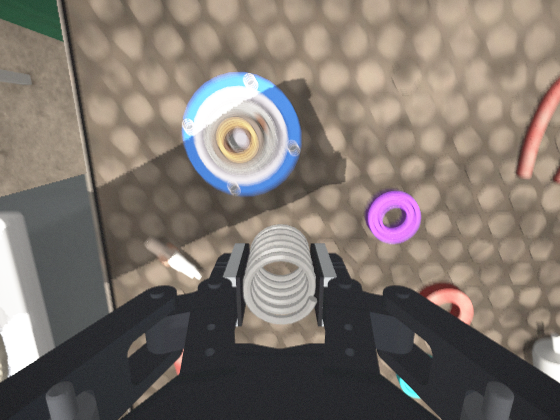

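Spring held upright at (280,280), centred to within 0.5 mm; the stack is at (240,138). Moving over it.

>>> arm_command --series '[[0, [-0.5, -0.85, 0], [-0.01, -0.1, -0.01]], [0, [-0.5, -0.82, 0], [0, 0, 0]], [0, [0, 0, 0], [0, 0, 0]], [0, [0, 0, 0.4], [0, 0, 0]], [0, [0, 0, 0.4], [0, 0, 0]], [0, [0, 0, 0], [0, 0, 0]]]'

```text
time_s: 25.73
tool_pos: [0.4049, 0.2503, 0.1047]
tcp_rot: [-3.137, -0.02, -0.006]
force: [-0.1, 0.3, -0.8]
grip_width: 0.0305
```

```bash
python3 go.py .407 .2442 .065
```

```text
t 25.7333 pos [0.4049 0.2503 0.1047] F [-0.1  0.3 -0.8] grip 0.0305
shift [0.06 0.21 1.32] turn [-0.05 -0.04  0.15]
```

>>> arm_command --series '[[0, [0.06, 0.19, 0.2], [-0.05, -0.04, 0.15]], [0, [0, 0, 0.4], [0, 0, 0]], [0, [0, 0, 0.3], [0, 0, 0]], [0, [0, 0, 0.1], [0, 0, 0]], [0, [0, 0, 0], [0, 0, 0]]]'

```text
time_s: 26.15
tool_pos: [0.4093, 0.2417, 0.0746]
tcp_rot: [3.141, -0.009, 0.003]
force: [0.4, 0.3, 0.5]
grip_width: 0.0305
```

```bash
python3 go.py .407 .2442 .047
```

```text
t 26.15 pos [0.4093 0.2417 0.0746] F [0.4 0.3 0.5] grip 0.0305
shift [-0.08 -0.08  0.92] turn [ 0.01 -0.02 -0.07]
```

>>> arm_command --series '[[0, [-0.07, -0.07, 0.15], [0.01, -0.02, -0.07]], [0, [0, 0, 0.25], [0, 0, 0]], [0, [0, 0, 0.2], [0, 0, 0]], [0, [0, 0, 0], [0, 0, 0]]]'

```text
time_s: 26.48
tool_pos: [0.4081, 0.2439, 0.0561]
tcp_rot: [-3.14, 0.001, -0.002]
force: [0.0, 0.3, 0.1]
grip_width: 0.0307
```

```bash
python3 go.py .407 .2442 .047
```

```text
t 26.4833 pos [0.4081 0.2439 0.0561] F [0.  0.3 0.1] grip 0.0307
shift [-0.04 -0.01  0.3 ] turn [-0.01 -0.02 -0.01]
```

>>> arm_command --series '[[0, [-0.03, -0.01, 0.1], [-0.01, -0.02, -0.01]], [0, [-0.01, 0, 0.12], [0, 0, 0]], [0, [0, 0, 0.06], [0, 0, 0]], [0, [0, 0, 0], [0, 0, 0]]]'

```text
time_s: 26.82
tool_pos: [0.4067, 0.2445, 0.0467]
tcp_rot: [-3.141, -0.002, 0.001]
force: [-0.0, -0.5, -0.4]
grip_width: 0.0308
```

```bash
python3 go.py .407 .2442 .0455
```

```text
t 26.8167 pos [0.4067 0.2445 0.0467] F [-0.  -0.5 -0.4] grip 0.0308
shift [0.01 0.01 0.04] turn [-0.    0.01  0.01]
```

>>> arm_command --series '[[0, [0.01, 0.01, 0.04], [0, 0, 0]], [0, [0, 0, 0.01], [0, 0, 0]], [0, [0, 0, 0], [0, 0, 0]]]'

```text
time_s: 27.07
tool_pos: [0.4071, 0.2443, 0.0452]
tcp_rot: [-3.141, -0.002, 0.001]
force: [0.2, 0.6, -0.7]
grip_width: 0.0308
```

```bash
python3 go.py .407 .2442 .0455
```

```text
t 27.0667 pos [0.4071 0.2443 0.0452] F [ 0.2  0.6 -0.7] grip 0.0308
shift [-0.    0.   -0.01] turn [-0.    0.01  0.01]
```

>>> arm_command --series '[[0, [0, 0, 0.01], [0, 0, 0]], [85, [0, 0, 0], [0, 0, 0]], [85, [0, 0, 0], [0, 0, 0]], [85, [0, 0, 0], [0, 0, 0]], [85, [0, 0, 0], [0, 0, 0]], [85, [0, 0, -0.3], [0, 0, 0]], [85, [0, 0, -0.6], [0, 0, 0]], [85, [0, 0, -0.8], [0, 0, 0]]]'

```text
time_s: 27.73
tool_pos: [0.4045, 0.2424, 0.0945]
tcp_rot: [3.138, 0.002, -0.011]
force: [-0.4, 0.4, 0.9]
grip_width: 0.0849
```

>>> arm_command --series '[[85, [0, 0, -0.8], [0, 0, 0]], [85, [0, 0, -0.9], [0, 0, 0]], [85, [0, 0, -0.8], [0, 0, 0]], [85, [0, 0, 0], [0, 0, 0]], [85, [0, 0, 0], [0, 0, 0]]]'

```text
time_s: 28.15
tool_pos: [0.4065, 0.2439, 0.1814]
tcp_rot: [-3.141, -0.002, -0.0]
force: [-0.3, 0.3, -0.3]
grip_width: 0.0851
```

```bash
python3 go.py .407 .2442 .17; python3 disc.py 22 .4075 .2444 .108 .016; python3 tip.py 22; python3 - <<'E'
from h import *
d=np.load('wrist_22.npz');P=cloud(d['z'],d['K'],d['C'])
for n,h,R0 in(('pulley',.0368,.036),('silver',.0522,.030),('brown',.0643,.024)):
    m=(np.hypot(P[...,0]-.4073,P[...,1]-.2444)<R0)&(abs(P[...,2]-h)<.002);q=P[m]
    print(n,cv2.minEnclosingCircle(q[:,:2].astype(np.float32)))
a=cv2.imread('pics/side_22.png')[60:260,150:350]; b=cv2.imread('pics/wrist_22.png')[100:300,180:380]
cv2.imwrite('pics/c22.png',cv2.resize(np.hstack([a,b]),None,fx=2,fy=2,interpolation=cv2.INTER_CUBIC))
E
```

```text
t 28.15 pos [0.4065 0.2439 0.1814] F [-0.3  0.3 -0.3] grip 0.0851
shift [ 0.02 -0.01  0.38] turn [-0.01 -0.    0.02]
387 circ [0.4085 0.2445] 0.016 bbox ctr [0.4081 0.2448] size [0.0306 0.0308] z 0.1072
[0.40679735 0.24411418 0.1816275 ] [-3.14011978e+00 -2.24662071e-03 -1.40741831e-03] 0.08518345188732315 28.2
scene 245 max tool z [-0.051  -0.0495 -0.0462]
side 138 max tool z [-0.0471 -0.0454 -0.044 ]
pulley ((0.40762388706207275, 0.24447913467884064), 0.030801361426711082)
silver ((0.40873271226882935, 0.2440677434206009), 0.02612716518342495)
brown ((0.4086092710494995, 0.24445220828056335), 0.0200679749250412)
```

View pics/c22.png

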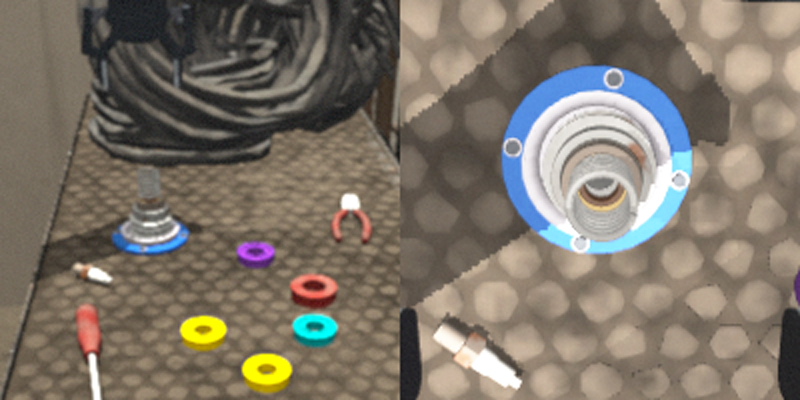

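The finished stack stands upright and concentric at (150,205) in the side crop, and the gripper is clear above it. Handing in.

```bash
python3 -c "
from station import r
print(r.close_job())"
```

```text
the job is handed in; nothing more can be done
None
```

The belt tensioner is stacked in the nest in the order asked: pulley, silver bearing, brown bearing, spring. I handed it in at about 28 s, with the gripper open and well clear above it.

- **Centring:** in the last wrist-camera measurement each part was within about 1.2 mm of the one below it. Centres were pulley (0.4076, 0.2445), silver (0.4087, 0.2441), brown (0.4086, 0.2445) and spring (0.4085, 0.2445).
- **Heights:** the top faces read about 1.5 mm low on the discs and about 4 mm low on the open coil. The same parts read low by nearly the same amounts while still on the counter, so I take them as properly seated. The last picture shows the stack upright.
- **Forces:** the wrist never read more than about 6 N, at the ends of the moves where it was read.
- **Other items:** the tapes, the grease tin and the look-alike bearings were never touched. I did not re-measure their positions at the end.
- **What disagreed:** all three cameras showed the fingertips about 33 mm (shut) to 46 mm (open) short of the reported TCP, not at its end as the description says. I lowered the picks to match; reaching z = -35 mm without touching the counter confirmed it. The scene camera also read about 4 mm off the wrist camera in x, so I used the wrist camera for the final positions.

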